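Load the recording cartridge into the microscope recorder

TASK

Load the microscope's recorder: take the wide memory cartridge out of the wooden caddy, slide it upright into the slot on top of the recorder and push it gently down to its stop so that the push-push latch clicks and keeps it down. The empty latch may have been left in either state, so after letting go touch the cartridge's top lightly to feel whether it has stayed down; if it has sprung back up, push it again and check again. Leave it locked down and let go of, and leave the other things on the bench where they are.

Things in the scene. Friction and masses are not known exactly. Their poses are not given: they have to be found in the camera images.
- cartridge: The wide memory cartridge: an upright flat black slab 10 mm thick (its x), 44 mm wide (its y), 80 mm tall (its z), 50 to 80 g, grey grip ribs near the top, pale label, brass strip at the foot. Origin: centre of its underside, z up. It starts standing in one of the caddy's bays, 43 mm of it showing. May be gripped across its 10 mm; fits the slot either way round.
- cartridge_top (a point): Centre of the cartridge's flat top face, 80 mm above its underside: where to push it and to feel its height.
- caddy: Wooden desk caddy fixed to the bench: foot plate 70 x 180 x 6 mm, on it a trough 23 x 161 mm with its rim 48 mm above the bench. Three bays 12.8 mm (x) by 47 mm (y), 52 mm apart along its y, floor 11 mm above the bench. Origin: centre of its underside.
- recorder: The microscope's video recorder, a white box 160 mm (x) x 190 mm (y) x 86 mm tall, fixed on screw feet that lift its underside 4 to 16 mm off the bench (differs each time); black panel with display on its -x face, a slot in a black bezel 4 mm high in its top. Origin: centre of the box's underside, x to its back, z up.
- slot (a point): Centre of the slot's mouth at the top of the bezel, 90 mm above the recorder's underside, 30 mm from its origin to -x. x across the slot, y along it, z up. 11.4 x 45.4 mm with a 3 mm lead-in all round. Inside, unseen, a spring carrier with a push-push latch bears the cartridge's foot: 48 mm below the mouth when sprung up (32 mm of cartridge showing), 51.5 mm when locked (28.5 mm).
- slot_stop (a point): Centre of the rubber-faced stop at the slot's bottom, 57 mm below the mouth (23 mm of cartridge showing). A push to the stop, then letting go, turns sprung up into locked and locked into sprung up; it changes over in the last 1.5 mm. The carrier yields at 3.5 N sprung up, 5.3 N locked; near the stop 7 to 12 N. Under 3 N nothing moves. Over 25 N between cartridge and recorder breaks it.
- spare: A narrower cartridge of another kind, 10 x 30 x 80 mm, black, upright in another bay: not to be used. Origin: centre of its underside.
- mailer: White plastic slide mailer with a clear top, 11 x 34 x 88 mm, upright in another bay. Origin: centre of its underside.
- dish: Glass petri dish, 94 mm across, 17 mm tall. Origin: centre of its underside.
- oil: Small amber immersion-oil bottle, 28 mm across, 62 mm tall, standing. Origin: centre of its underside.
- eyepiece: Black microscope eyepiece standing on its tube, 38 mm across, 58 mm tall. Origin: centre of its underside.
- forceps: Steel forceps lying flat, 135 mm long along its x, 5 mm thick. Origin: middle of its underside.
- slidebox: Closed wooden slide box, 105 x 175 x 35 mm. Origin: centre of its underside.
Things that resemble listed ones, but are neither listed nor needed, are in the scene too. What is shaped like the cartridge but blue is not meant.

How it is judged:
By the outcome, as a careful person would: the job done as asked, in the order asked, and still so for the second after the job is handed in, with the robot touching nothing.
It also fails if it takes over 61 s, if anything falls off the work surface, if the arm or the gripper's body presses on something with over 40 N, if the wrist force passes 120 N, or if a joint passes its speed limit or range.

ROBOT

A 7-joint arm with a two-finger parallel gripper is mounted at the origin on the work surface. World frame = base frame: x ahead of the robot, y to its left, z up, the work surface at z = 0. Lengths are in m, angles in rad, forces in N, time in s.
With the tool pointing down it reaches from about 0.425 to 0.875 m from the base axis. Payload 4.7 kg.
Tool frame: the origin (TCP) lies at the very end of the fingers, on their centre line; the grasp point (between the pads) lies bot.hold_point_z behind it (bot.hold_point_z is the distance from the TCP to the grasp point, in m); z points along the fingers, y is the line along which they close (so a half turn about z gives the same grasp; the last joint's range is limited). The gripper opens to 87 mm and grips with 3 to 60 N. Pads are 19 mm wide; open, the fingers measure 117 mm over their backs; the gripper's body (75 mm by 190 mm) begins 51 mm behind the grasp point.
Start: joints at [-1.267, 0.321, -0.07, 1.45, 0.023, 1.371, -0.057], TCP at [0.186, 0.623, 0.192] pointing down, gripper open.
Joint ranges: [-2.86, 2.86], [-0.3, 2.09], [-1.38, 1.24], [0.06, 2.45], [-1.56, 4.7], [0.09, 2.05], [-2.69, 2.69]. Speed limits (rad/s): [2.57, 2.57, 3.14, 3.14, 3.14, 3.14, 3.14].

INTERFACE

Orientations are given as a unit quaternion [w, x, y, z].
In Python, from station import bot, eyes gives the robot as it stands.
- The arm moves only by the shell command python3 -m creep 'ROWS' [OPENING] [FORCE]. ROWS is JSON, a list of rows, each an object of numbers: "x", "y", "z": the shift along the tool's x, y, z each as a share of 50 mm, from -1 to 1; "rx", "ry", "rz": the turn, a rotation vector about the tool's x, y, z each as a share of 0.15 rad, from -1 to 1. A call has 1 to 20 rows; each row shifts and turns the commanded pose from where the row before left it, along the tool's axes as they then stand; what a row does not reach is not made up. A row lasts 1/10 s, in which the tool goes at most 50 mm and 8.59 degrees, less where a joint would pass 70% of its speed; a pose out of reach is approached as far as the arm can. A call with a number of a shift or a turn outside -1 to 1 is refused whole. A call with a gripper value outside its range is refused whole. OPENING is the closure, from 0 (fully open) to 1 (shut), set as the call begins (- or left out, the last holds). The fingers move at their own pace and stop on an object; FORCE is the grip in N (left out, the last holds). Time passes only in rows, so rows that do not move let the fingers close. It gives the time, the measured TCP pose, the force, the opening and the grip force at its end, in the units of the state.
- bot.sense(): the state, without advancing time (a new reading comes with each control period).
- eyes.read_camera(name): name is "scene" or "top" or "wrist"; returns a dict with "image" (400x640x3 uint8, blue, green, red), "range_z" (400x640 float32, m along the optical axis (not along the pixel's ray), 0 where there is no reading), "camera_matrix" (3x3 intrinsics, pixels), "R" (3x3) and "t" (3): a world point X has camera coordinates R X + t. Camera axes: x right, y down, z forward; pixel columns grow to the right and rows downward; lengths in m; the calibration is good to about 2 mm. The wrist camera is an equidistant fisheye: a pixel r from the principal point sees the ray r / f radians off the axis. A picture is of the moment at which its call begins.
- bot.finish_job(): hands the job in; it is judged then, once.
The state is a dict: "time_s": time; "qpos": joint angles; "qd": joint speeds; "tau": joint torques, N m; "tcp_pos": TCP position; "ee_rot": TCP orientation; "ft_force": force on the tool from outside, world axes, zero at the start; "moment": the same for the moment, N m; "gripper_width": finger opening in m; "grasp_force": force on a finger pad.
Only numpy, scipy, OpenCV 4.12 (cv2) and the standard library are available. Lean on these libraries where they do the work, as an engineer would, in place of code of your own. Each camera call takes 0.05 s, during which the arm holds its last target. There are 200 camera calls.

## Working session

There is one attempt and no reset: what is moved stays moved. The work goes in short steps, Python scripts to look and compute and a shell command to move; the robot and the scene stay as the last step left them, time stands still between calls to the robot, and variables do not carry over. Pictures are saved under pics/ and viewed, at most 10 in all, crops included, and the job is handed in when it is done.

```bash
mkdir -p pics; cat > h.py <<'E'
import numpy as np, cv2
from station import bot, eyes
def cloud(c):
    K=c["camera_matrix"];d=c["range_z"];v,u=np.indices(d.shape)
    P=np.stack([(u-K[0,2])/K[0,0]*d,(v-K[1,2])/K[1,1]*d,d],-1)
    return (P-c["t"])@c["R"]
E
python3 - <<'E'
from h import *
for n in("scene","top"):
    c=eyes.read_camera(n);cv2.imwrite(f"pics/{n}.png",c["image"]);np.savez(f"{n}.npz",**c)
    print(n,c["camera_matrix"].tolist(),c["R"].round(3).tolist(),c["t"])
s=bot.sense();print(s["tcp_pos"],s["ee_rot"],s["ft_force"],s["gripper_width"],bot.hold_point_z,s["time_s"])
E
```

```text
scene [[509.6238450015535, 0.0, 316.686343429921], [0.0, 509.6238450015535, 194.2318018791451], [0.0, 0.0, 1.0]] [[-0.101, 0.995, -0.003], [0.535, 0.052, -0.843], [-0.839, -0.087, -0.537]] [ 0.01123917 -0.21957714  1.89929167]
top [[474.2893332537566, 0.0, 323.318657773158], [0.0, 474.2893332537566, 189.65299687017128], [0.0, 0.0, 1.0]] [[0.024, -1.0, -0.017], [-0.996, -0.023, -0.083], [0.082, 0.018, -0.996]] [0.05533289 0.54707986 1.25684393]
[0.18563817 0.6223643  0.19128996] [-7.29555350e-05  1.44387748e-01  9.89520823e-01 -8.45372201e-04] [-0.1147928  -0.11721704  0.2107085 ] 0.08682459878916733 0.0187 0.1
```

View pics/top.png

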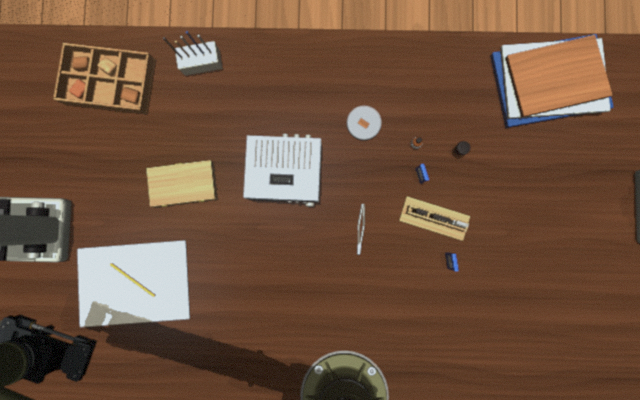

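View pics/scene.png

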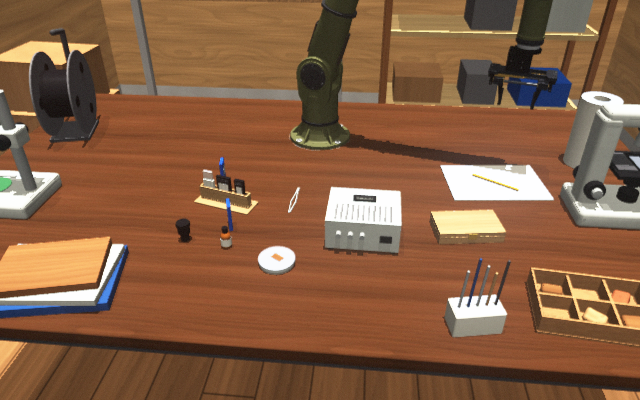

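The top view shows the caddy at about (435,218) and the recorder at (282,168) with its slot at (281,180). In the scene view the mailer is the left bay and the two black cartridges are the middle and right bays. Next I enlarge and measure.

```bash
python3 - <<'E'
from h import *
a=dict(np.load("top.npz"));b=dict(np.load("scene.npz"))
A=cv2.resize(a["image"][190:250,390:480],None,fx=6,fy=6,interpolation=2)
B=cv2.resize(b["image"][155:215,190:265],None,fx=6,fy=6,interpolation=2)
im=np.zeros((600,800,3),np.uint8)
C=cv2.resize(a["image"][125:215,235:330],None,fx=2.5,fy=2.5,interpolation=2)
A=cv2.resize(A,(400,267));B=cv2.resize(B,(400,320))
im[:267,:400]=A;im[:320,400:]=B;im[330:330+C.shape[0],:C.shape[1]]=C
cv2.imwrite("pics/c.png",im)
P=cloud(a);z=P[...,2]
def box(m,nm):
    n,l,st,_=cv2.connectedComponentsWithStats(m.astype(np.uint8))
    for i in range(1,n):
        if st[i,4]<6: continue
        q=P[l==i];r=cv2.minAreaRect((q[:,:2]*1000).astype(np.float32))
        print(nm,st[i],"px; n",len(q),"z",np.percentile(q[:,2],[5,50,95]).round(4),"rect mm",r)
roi=np.zeros(z.shape,bool);roi[190:250,390:480]=1
box(roi&(z>.06),"tall");box(roi&(z>.038)&(z<.055),"rim");box(roi&(z>.003)&(z<.012),"foot")
roi[:]=0;roi[125:215,235:330]=1
box(roi&(z>.08),"rec")
m=roi&(z>.08)&(a["image"].max(-1)<70);box(m,"bezel")
E
```

```text
tall [415 208  14   7  65] px; n 65 z [0.0666 0.0886 0.0926] rect mm ((491.54083251953125, -184.31224060058594), (30.232982635498047, 10.046103477478027), 73.1314468383789)
tall [431 213  20   9  95] px; n 95 z [0.0682 0.0886 0.0953] rect mm ((465.65875244140625, -105.00059509277344), (23.135778427124023, 302.70635986328125), 5.303354263305664)
tall [452 220  17   8  81] px; n 81 z [0.066  0.0952 0.1016] rect mm ((456.25372314453125, -127.46736145019531), (18.477415084838867, 345.2148132324219), 2.281508684158325)
rim [407 205  61  26 247] px; n 247 z [0.0405 0.0468 0.0517] rect mm ((477.36297607421875, -234.80645751953125), (161.4379119873047, 23.275218963623047), 73.82359313964844)
rim [436 213  12   4  12] px; n 12 z [0.044  0.0475 0.0511] rect mm ((485.4060974121094, -244.31211853027344), (30.13446044921875, 2.4034225940704346), 71.97547912597656)
foot [399 196  71  44 930] px; n 930 z [0.0033 0.0059 0.0096] rect mm ((477.0968933105469, -235.91336059570312), (185.77650451660156, 81.30867004394531), 69.89331817626953)
rec [ 244  136   77   66 4640] px; n 4640 z [0.0903 0.0949 0.0992] rect mm ((558.2861938476562, 156.27134704589844), (227.4313507080078, 232.26914978027344), 88.98271942138672)
bezel [271 175  21   9  92] px; n 92 z [0.0895 0.0976 0.101 ] rect mm ((564.0219116210938, 175.36305236816406), (20.506786346435547, 51.74896240234375), 0.3100041449069977)
```

View pics/c.png

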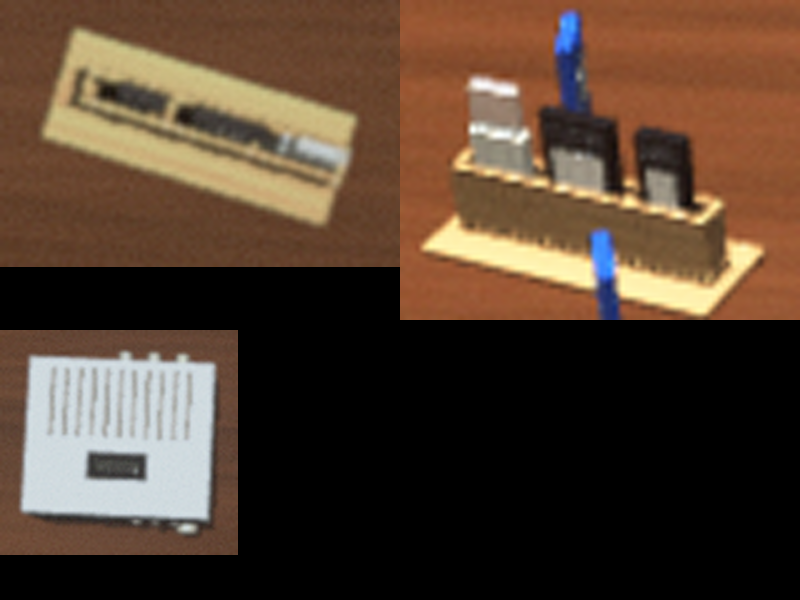

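Zoomed, the wide cartridge is the middle bay (label at about (590,170) in the crop), with the narrower spare at right and the mailer at left. The caddy rim measures 161 x 23 mm, as given, at (0.477,-0.235) with yaw -16.2°. The slot is near (0.564,0.175) and its mouth at about z 0.099. I swing over in an arc, turning with the base.

```bash
python3 -m creep '[{"x":-1,"y":-0.14,"rz":0.53},{"x":-1,"y":-0.14,"rz":0.53},{"x":-1,"y":-0.14,"rz":0.53},{"x":-1,"y":-0.14,"rz":0.53},{"x":-1,"y":-0.14,"rz":0.53},{"x":-1,"y":-0.14,"rz":0.53},{"x":-1,"y":-0.14,"rz":0.53},{"x":-1,"y":-0.14,"rz":0.53},{"x":-1,"y":-0.14,"rz":0.53},{"x":-1,"y":-0.14,"rz":0.53},{"x":-1,"y":-0.14,"rz":0.53},{"x":-1,"y":-0.14,"rz":0.53},{"x":-1,"y":-0.14,"rz":0.53},{"x":-1,"y":-0.14,"rz":0.53},{"x":-1,"y":-0.14,"rz":0.53},{"x":-1,"y":-0.14,"rz":0.53},{"x":-1,"y":-0.14,"rz":0.53}]' 0.3
python3 - <<'E'
from h import *
c=eyes.read_camera("wrist");cv2.imwrite("pics/w1.png",c["image"]);np.savez("w1.npz",**c)
s=bot.sense();print(s["tcp_pos"],s["ee_rot"],s["gripper_width"],s["time_s"],c["camera_matrix"].tolist(),-c["R"].T@c["t"],c["R"].round(3).tolist())
E
```

```text
[0.1856734  0.6224351  0.19140092] [-5.62121498e-05  1.44391593e-01  9.89520354e-01 -7.29901980e-04] 0.08734914393747713 0.15 [[309.70691628693146, 0.0, 319.07831975534185], [0.0, 309.70691628693146, 197.60853708464577], [0.0, 0.0, 1.0]] [0.12114642 0.64156329 0.3849745 ] [[0.287, 0.958, -0.002], [0.929, -0.278, 0.245], [0.234, -0.073, -0.969]]schema error: expected keys x, y, z, rx, ry, rz
```

View pics/w1.png

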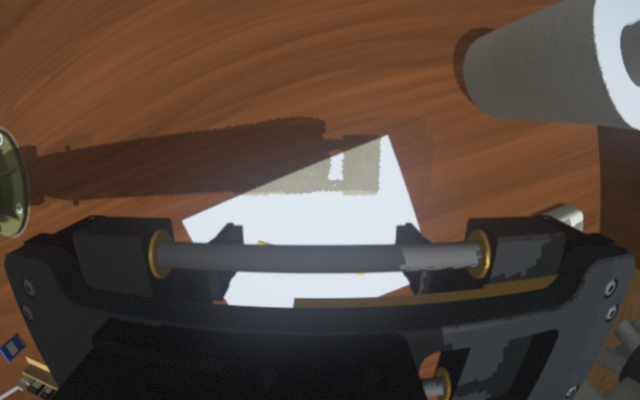

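The move was refused because every row needs all six keys. The wrist picture still shows the start view, with the paper under the fingers, so I repeat the move in full.

```bash
python3 -m creep '[{"x":-1,"y":-0.14,"z":0,"rx":0,"ry":0,"rz":0.53},{"x":-1,"y":-0.14,"z":0,"rx":0,"ry":0,"rz":0.53},{"x":-1,"y":-0.14,"z":0,"rx":0,"ry":0,"rz":0.53},{"x":-1,"y":-0.14,"z":0,"rx":0,"ry":0,"rz":0.53},{"x":-1,"y":-0.14,"z":0,"rx":0,"ry":0,"rz":0.53},{"x":-1,"y":-0.14,"z":0,"rx":0,"ry":0,"rz":0.53},{"x":-1,"y":-0.14,"z":0,"rx":0,"ry":0,"rz":0.53},{"x":-1,"y":-0.14,"z":0,"rx":0,"ry":0,"rz":0.53},{"x":-1,"y":-0.14,"z":0,"rx":0,"ry":0,"rz":0.53},{"x":-1,"y":-0.14,"z":0,"rx":0,"ry":0,"rz":0.53},{"x":-1,"y":-0.14,"z":0,"rx":0,"ry":0,"rz":0.53},{"x":-1,"y":-0.14,"z":0,"rx":0,"ry":0,"rz":0.53},{"x":-1,"y":-0.14,"z":0,"rx":0,"ry":0,"rz":0.53},{"x":-1,"y":-0.14,"z":0,"rx":0,"ry":0,"rz":0.53},{"x":-1,"y":-0.14,"z":0,"rx":0,"ry":0,"rz":0.53},{"x":-1,"y":-0.14,"z":0,"rx":0,"ry":0,"rz":0.53},{"x":-1,"y":-0.14,"z":0,"rx":0,"ry":0,"rz":0.53}]' 0.3
python3 - <<'E'
from h import *
c=eyes.read_camera("wrist");cv2.imwrite("pics/w2.png",c["image"]);np.savez("w2.npz",**c)
s=bot.sense();print(s["tcp_pos"],s["ee_rot"],s["gripper_width"],s["time_s"],s["qpos"])
E
```

```text
time_s: 1.85
tcp_pos: [0.5669, -0.0675, 0.1921]
ee_rot: [0.0, 0.733, 0.681, 0.0]
ft_force: [0.9, -0.4, 1.3]
gripper_width: 0.0609
grasp_force: 0.0
[ 0.56461285 -0.07969368  0.19264432] [ 0.00229266  0.73807607  0.67470963 -0.002318  ] 0.0611979674434529 1.9 [-0.42685149  0.16068103  0.57890491  1.67410152 -0.08351239  1.33282
  0.07616474]
```

View pics/w2.png

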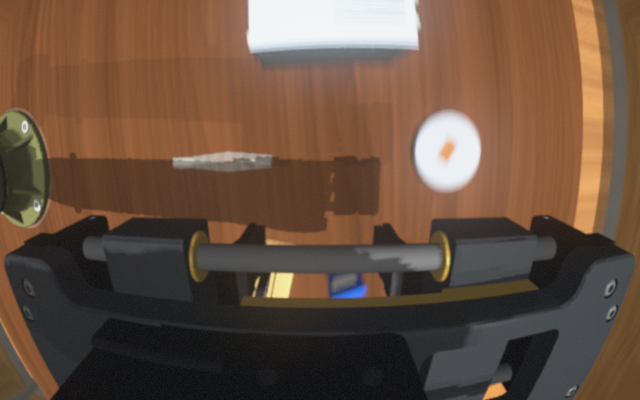

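The wrist view looks along the bench with the fingers at row ~235, and objects between the fingertips will be visible above the crossbar. I move to 5 cm above the cartridge, aligned to it, and look there.

```bash
python3 -m creep '[{"x":0,"y":0,"z":0,"rx":0,"ry":0,"rz":0.67},{"x":0,"y":0,"z":0,"rx":0,"ry":0,"rz":0.67},{"x":-0.85,"y":-0.2,"z":0.25,"rx":0,"ry":0,"rz":0},{"x":-0.85,"y":-0.2,"z":0.25,"rx":0,"ry":0,"rz":0},{"x":-0.85,"y":-0.2,"z":0.25,"rx":0,"ry":0,"rz":0},{"x":-0.85,"y":-0.2,"z":0.25,"rx":0,"ry":0,"rz":0},{"x":0,"y":0,"z":0,"rx":0,"ry":0,"rz":0},{"x":0,"y":0,"z":0,"rx":0,"ry":0,"rz":0}]'
cat >> h.py <<'E'
from scipy.spatial.transform import Rotation as Ro
def pose():
    s=bot.sense();q=s["ee_rot"];R=Ro.from_quat([q[1],q[2],q[3],q[0]]).as_matrix()
    print("t",s["time_s"],"tcp",s["tcp_pos"].round(4) if hasattr(s["tcp_pos"],"round") else s["tcp_pos"],"yangle",np.degrees(np.arctan2(R[1,1],R[0,1])).round(2),"tilt",R[:,2].round(4),"F",np.round(s["ft_force"],2),"w",round(s["gripper_width"],4),"g",np.round(s["grasp_force"],1))
    return np.array(s["tcp_pos"]),R
def go(target,yang=None):
    p,R=pose()
    if yang is not None:
        a=np.degrees(np.arctan2(R[1,1],R[0,1]));d=(a-yang+180)%360-180
        print("rz share",np.radians(d)/.15);R=R@Ro.from_rotvec([0,0,np.radians(d)]).as_matrix()
    print("shift share",(R.T@(np.array(target)-p)/.05).round(3))
def ray(c,u,v):
    K=c["camera_matrix"];x=(u-K[0,2])/K[0,0];y=(v-K[1,2])/K[1,1];r=np.hypot(x,y)+1e-12
    d=np.stack([x/r*np.sin(r),y/r*np.sin(r),np.cos(r)],-1)@c["R"]
    return -c["R"].T@c["t"],d
def wplane(c,u,v,z):
    o,d=ray(c,np.asarray(u,float),np.asarray(v,float));return o+d*((z-o[2])/d[...,2])[...,None]
def wcloud(c):
    v,u=np.indices(c["range_z"].shape).astype(float);K=c["camera_matrix"]
    o,d=ray(c,u,v);zc=np.cos(np.hypot((u-K[0,2])/K[0,0],(v-K[1,2])/K[1,1]))
    return o+d*(c["range_z"]/zc)[...,None]
E
python3 - <<'E'
from h import *
c=eyes.read_camera("wrist");im=cv2.resize(c["image"][130:300,180:460],None,fx=2.8,fy=2.8);cv2.imwrite("pics/w3.png",im);np.savez("w3.npz",**c)
go([.4774,-.2348,.066],-16.2)
P=wcloud(c);m=(P[...,2]>.083)&(P[...,2]<.097)&(np.hypot(P[...,0]-.477,P[...,1]+.235)<.032)
q=P[m];print(len(q),np.median(q[:,2]),cv2.minAreaRect((q[:,:2]*1000).astype(np.float32)))
E
```

```text
time_s: 2.7
tcp_pos: [0.4823, -0.2191, 0.142]
ee_rot: [-0.0, 0.797, 0.604, 0.0]
ft_force: [1.0, 0.4, -0.6]
gripper_width: 0.061
grasp_force: 0.0
t 2.75 tcp [ 0.4833 -0.2178  0.1422] yangle -15.55 tilt [ 3.e-04  8.e-04 -1.e+00] F [ 0.45 -0.21 -0.15] w 0.0609 g 0.0
rz share 0.07599369582219467
shift share [-0.361 -0.019  1.524]
584 0.09215214513083596 ((475.0009765625, -233.98631286621094), (41.07087326049805, 9.37874984741211), 73.96027374267578)
```

View pics/w3.png

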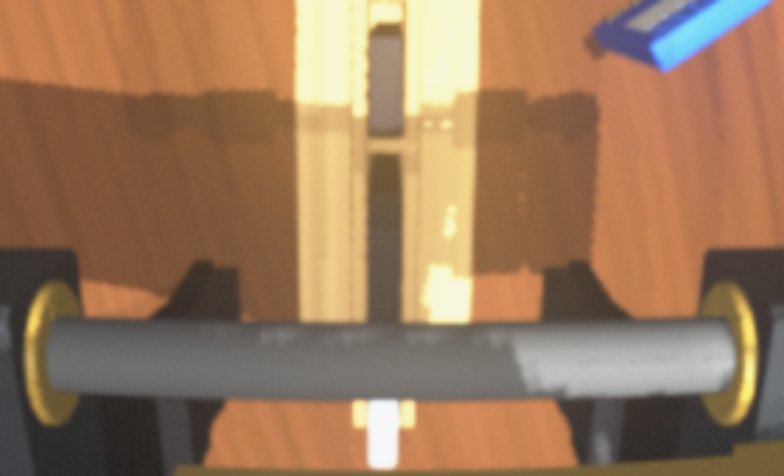

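Between the fingers (around crop (385,280)) is the cartridge's dark top. It measures 41 x 9.4 mm at (0.475,-0.234), z 0.092, yaw -16, which matches the top view. Descend and grip.

```bash
python3 -m creep '[{"x":-0.18,"y":-0.03,"z":0,"rx":0,"ry":0,"rz":0.07},{"x":-0.18,"y":-0.03,"z":0.1,"rx":0,"ry":0,"rz":0},{"x":0,"y":0,"z":0.5,"rx":0,"ry":0,"rz":0},{"x":0,"y":0,"z":0.5,"rx":0,"ry":0,"rz":0},{"x":0,"y":0,"z":0.42,"rx":0,"ry":0,"rz":0},{"x":0,"y":0,"z":0,"rx":0,"ry":0,"rz":0},{"x":0,"y":0,"z":0,"rx":0,"ry":0,"rz":0}]'
python3 -m creep '[{"x":0,"y":0,"z":0,"rx":0,"ry":0,"rz":0},{"x":0,"y":0,"z":0,"rx":0,"ry":0,"rz":0},{"x":0,"y":0,"z":0,"rx":0,"ry":0,"rz":0},{"x":0,"y":0,"z":0,"rx":0,"ry":0,"rz":0},{"x":0,"y":0,"z":0,"rx":0,"ry":0,"rz":0},{"x":0,"y":0,"z":0,"rx":0,"ry":0,"rz":0}]' 1 25
```

```text
time_s: 3.45
tcp_pos: [0.4752, -0.2353, 0.0664]
ee_rot: [0.0, 0.799, 0.601, -0.0]
ft_force: [0.2, 0.1, 0.7]
gripper_width: 0.0608
grasp_force: 0.0
time_s: 4.05
tcp_pos: [0.4753, -0.235, 0.0663]
ee_rot: [0.0, 0.799, 0.601, 0.0]
ft_force: [0.4, -0.2, -0.4]
gripper_width: 0.0211
grasp_force: 0.0
```

```bash
python3 -m creep '[{"x":0,"y":0,"z":0,"rx":0,"ry":0,"rz":0},{"x":0,"y":0,"z":0,"rx":0,"ry":0,"rz":0},{"x":0,"y":0,"z":0,"rx":0,"ry":0,"rz":0},{"x":0,"y":0,"z":0,"rx":0,"ry":0,"rz":0}]'
python3 - <<'E'
from h import *
pose()
E
```

```text
time_s: 4.45
tcp_pos: [0.4752, -0.2351, 0.0662]
ee_rot: [0.0, 0.799, 0.601, 0.0]
ft_force: [0.2, 0.7, 0.6]
gripper_width: 0.0005
grasp_force: 0.0
t 4.45 tcp [ 0.4752 -0.2351  0.0662] yangle -16.16 tilt [ 0. -0. -1.] F [0.18 0.66 0.64] w 0.0005 g 0.0
```

The fingers closed on nothing, so I look.

```bash
python3 - <<'E'
from h import *
c=eyes.read_camera("wrist");t=eyes.read_camera("scene");np.savez("w4.npz",**c);np.savez("s4.npz",**t)
im=np.zeros((600,800,3),np.uint8)
A=cv2.resize(c["image"][130:330,180:460],(420,300));B=cv2.resize(t["image"][140:220,180:270],(380,338),interpolation=2)
im[:300,:420]=A;im[:338,420:]=B;cv2.imwrite("pics/m4.png",im[:340])
E
```

```text
(no output)
```

View pics/m4.png

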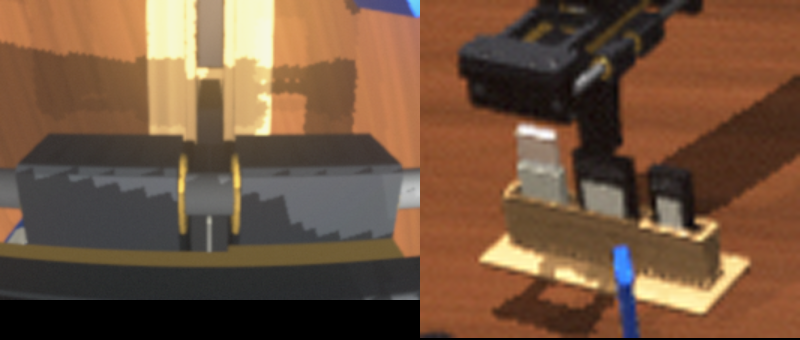

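The cartridge still stands in its bay, and the closed fingers appear behind or above it. I measure both with the scene depth.

```bash
python3 - <<'E'
from h import *
t=dict(np.load("s4.npz"));P=cloud(t)
u0=180+ (600-420)/380*90
for v in range(150,196,2):
    r=[]
    for u in (218,221,224,227,230): r.append(P[v,u].round(3).tolist())
    print(v,r[1:4])
print(bot.sense()["qpos"])
b=dict(np.load("scene.npz"));Q=cloud(b)
print("before")
for v in range(172,196,3): print(v,[Q[v,u].round(3).tolist() for u in (219,222,225,228)])
E
```

```text
150 [[0.512, -0.22, 0.193], [0.501, -0.215, 0.188], [0.499, -0.207, 0.187]]
152 [[0.517, -0.219, 0.19], [0.512, -0.212, 0.188], [0.507, -0.205, 0.185]]
154 [[0.513, -0.221, 0.181], [0.518, -0.211, 0.185], [0.507, -0.206, 0.179]]
156 [[0.524, -0.218, 0.181], [0.518, -0.212, 0.179], [0.513, -0.205, 0.176]]
158 [[0.525, -0.218, 0.176], [0.515, -0.213, 0.171], [0.195, -0.304, -0.006]]
160 [[0.494, -0.229, 0.152], [0.476, -0.226, 0.142], [0.219, -0.297, -0.001]]
162 [[0.495, -0.229, 0.146], [0.479, -0.226, 0.138], [0.228, -0.295, -0.004]]
164 [[0.49, -0.232, 0.137], [0.48, -0.226, 0.132], [0.246, -0.29, -0.002]]
166 [[0.49, -0.232, 0.131], [0.478, -0.228, 0.124], [0.25, -0.29, -0.007]]
168 [[0.487, -0.234, 0.122], [0.487, -0.225, 0.123], [0.269, -0.285, -0.004]]
170 [[0.482, -0.237, 0.112], [0.485, -0.227, 0.115], [0.47, -0.223, 0.107]]
172 [[0.485, -0.236, 0.108], [0.493, -0.225, 0.113], [0.472, -0.223, 0.101]]
174 [[0.488, -0.236, 0.103], [0.488, -0.227, 0.104], [0.47, -0.224, 0.093]]
176 [[0.483, -0.238, 0.093], [0.49, -0.227, 0.098], [0.321, -0.272, -0.004]]
178 [[0.484, -0.239, 0.087
[... 850 characters left out ...]
002]]
175 [[0.47, -0.248, 0.089], [0.387, -0.266, 0.039], [0.35, -0.269, 0.017], [0.317, -0.269, -0.002]]
178 [[0.477, -0.247, 0.083], [0.478, -0.238, 0.084], [0.483, -0.227, 0.087], [0.486, -0.217, 0.089]]
181 [[0.481, -0.247, 0.075], [0.477, -0.239, 0.073], [0.479, -0.229, 0.075], [0.485, -0.219, 0.079]]
184 [[0.476, -0.249, 0.062], [0.485, -0.238, 0.068], [0.482, -0.229, 0.066], [0.49, -0.218, 0.072]]
187 [[0.478, -0.25, 0.052], [0.482, -0.24, 0.055], [0.485, -0.23, 0.058], [0.487, -0.22, 0.06]]
190 [[0.481, -0.25, 0.044], [0.48, -0.241, 0.044], [0.486, -0.23, 0.048], [0.486, -0.221, 0.049]]
193 [[0.484, -0.25, 0.035], [0.487, -0.24, 0.038], [0.493, -0.229, 0.043], [0.497, -0.219, 0.046]]
```

```bash
python3 - <<'E'
from h import *
def near(P,x,y,r,lo):
    m=(np.hypot(P[...,0]-x,P[...,1]-y)<r)&(P[...,2]>lo)&(P[...,2]<.4);return P[m]
q=near(cloud(dict(np.load("scene.npz"))),.186,.622,.08,.03);print("start scene, tcp z .191: low pts",len(q),q[np.argsort(q[:,2])][:12:2].round(3).tolist())
q=near(wcloud(dict(np.load("w3.npz"))),.483,-.218,.06,.098);print("w3 tcp z .142:",len(q),q[np.argsort(q[:,2])][:40:4].round(3).tolist())
q=near(wcloud(dict(np.load("w4.npz"))),.475,-.235,.03,.05);print("w4 tcp .066:",len(q));h=np.histogram(q[:,2],np.arange(.05,.2,.01));print(h[0])
q=near(cloud(dict(np.load("s4.npz"))),.475,-.235,.03,.05);print("s4",np.histogram(q[:,2],np.arange(.05,.2,.01))[0])
print(cloud(dict(np.load("top.npz")))[::400,::600].shape, bot.sense()["moment"])
E
```

```text
start scene, tcp z .191: low pts 1486 [[0.205, 0.663, 0.219], [0.212, 0.667, 0.221], [0.213, 0.663, 0.222], [0.208, 0.668, 0.223], [0.209, 0.664, 0.223], [0.206, 0.662, 0.225]]
w3 tcp z .142: 49651 [[0.454, -0.203, 0.173], [0.516, -0.219, 0.174], [0.454, -0.205, 0.174], [0.449, -0.199, 0.175], [0.52, -0.219, 0.175], [0.448, -0.198, 0.175], [0.45, -0.201, 0.175], [0.517, -0.219, 0.175], [0.513, -0.22, 0.175], [0.451, -0.201, 0.175]]
w4 tcp .066: 14611
[ 119   46   66   71  522  196  202  130    0  570   65   27   38  625
 3270]
s4 [37 42 45 50 17 32 29 29 33 19  7  1  0 32 32]
(1, 2, 3) [-0.10050008  0.05220386  0.01306893]
```

Both cameras put the finger ends about 29 mm above the reported TCP (0.219 vs 0.191, 0.173 vs 0.142). The fingers therefore closed just above the cartridge, and from here on I use that offset. Open, go 28 mm lower and grip again.

```bash
python3 -m creep '[{"x":0,"y":0,"z":0,"rx":0,"ry":0,"rz":0},{"x":0,"y":0,"z":0,"rx":0,"ry":0,"rz":0},{"x":0,"y":0,"z":0,"rx":0,"ry":0,"rz":0},{"x":0,"y":0,"z":0,"rx":0,"ry":0,"rz":0},{"x":0,"y":0,"z":0,"rx":0,"ry":0,"rz":0},{"x":0,"y":0,"z":0.14,"rx":0,"ry":0,"rz":0},{"x":0,"y":0,"z":0.14,"rx":0,"ry":0,"rz":0},{"x":0,"y":0,"z":0.14,"rx":0,"ry":0,"rz":0},{"x":0,"y":0,"z":0.14,"rx":0,"ry":0,"rz":0},{"x":0,"y":0,"z":0,"rx":0,"ry":0,"rz":0}]' 0.5
python3 -m creep '[{"x":0,"y":0,"z":0,"rx":0,"ry":0,"rz":0},{"x":0,"y":0,"z":0,"rx":0,"ry":0,"rz":0},{"x":0,"y":0,"z":0,"rx":0,"ry":0,"rz":0},{"x":0,"y":0,"z":0,"rx":0,"ry":0,"rz":0},{"x":0,"y":0,"z":0,"rx":0,"ry":0,"rz":0},{"x":0,"y":0,"z":0,"rx":0,"ry":0,"rz":0},{"x":0,"y":0,"z":0,"rx":0,"ry":0,"rz":0}]' 1 25
```

```text
time_s: 5.55
tcp_pos: [0.4741, -0.2346, 0.0368]
ee_rot: [-0.001, 0.799, 0.601, -0.001]
ft_force: [0.2, -0.1, 0.7]
gripper_width: 0.0433
grasp_force: 0.0
time_s: 6.25
tcp_pos: [0.4754, -0.235, 0.0384]
ee_rot: [0.0, 0.799, 0.601, 0.0]
ft_force: [0.1, -0.1, 0.9]
gripper_width: 0.01
grasp_force: 25.0
```

Gripped (width 10 mm, 25 N). Lift, turn square to the recorder, and stop short of the slot so that the wrist camera looks down on it.

```bash
python3 -m creep '[{"x":0,"y":0,"z":-0.4,"rx":0,"ry":0,"rz":0},{"x":0,"y":0,"z":-0.7,"rx":0,"ry":0,"rz":0},{"x":0,"y":0,"z":-0.7,"rx":0,"ry":0,"rz":-0.35},{"x":0,"y":0,"z":-0.7,"rx":0,"ry":0,"rz":-0.5},{"x":0,"y":0,"z":-0.5,"rx":0,"ry":0,"rz":-0.5},{"x":0,"y":0,"z":0,"rx":0,"ry":0,"rz":-0.5},{"x":0.9,"y":0.24,"z":0,"rx":0,"ry":0,"rz":0},{"x":0.9,"y":0.24,"z":0,"rx":0,"ry":0,"rz":0},{"x":0.9,"y":0.24,"z":0,"rx":0,"ry":0,"rz":0},{"x":0.9,"y":0.24,"z":0,"rx":0,"ry":0,"rz":0},{"x":0.9,"y":0.24,"z":0,"rx":0,"ry":0,"rz":0},{"x":0.9,"y":0.24,"z":0,"rx":0,"ry":0,"rz":0},{"x":0.9,"y":0.24,"z":0,"rx":0,"ry":0,"rz":0},{"x":0,"y":0,"z":0,"rx":0,"ry":0,"rz":0},{"x":0,"y":0,"z":0,"rx":0,"ry":0,"rz":0},{"x":0,"y":0,"z":0,"rx":0,"ry":0,"rz":0}]'
python3 - <<'E'
from h import *
pose()
c=eyes.read_camera("wrist");np.savez("w5.npz",**c)
im=cv2.resize(c["image"][20:330,130:510],(760,620*760//760))[:600];cv2.imwrite("pics/w5.png",im)
P=wcloud(c);z=P[...,2]
m=(np.abs(z-.095)<.02)&(np.abs(P[...,0]-.57)<.12)&(np.abs(P[...,1]-.17)<.13)
print("top z",np.median(z[m]),m.sum())
d=(m&(c["image"].max(-1)<80)).astype(np.uint8)
n,l,st,ce=cv2.connectedComponentsWithStats(d)
for i in range(1,n):
    if st[i,4]>150:
        q=P[l==i];print(st[i],np.median(q[:,2]).round(4),cv2.minAreaRect((q[:,:2]*1000).astype(np.float32)))
E
```

```text
time_s: 7.85
tcp_pos: [0.5605, 0.0781, 0.1881]
ee_rot: [0.0, 0.709, 0.705, -0.0]
ft_force: [1.0, -0.8, 0.2]
gripper_width: 0.0098
grasp_force: 25.0
t 7.85 tcp [0.5605 0.0781 0.1881] yangle -0.35 tilt [-4.e-04 -9.e-04 -1.e+00] F [ 1.01 -0.81  0.16] w 0.0098 g 25.0
top z 0.09682980365367852 31562
```

View pics/w5.png

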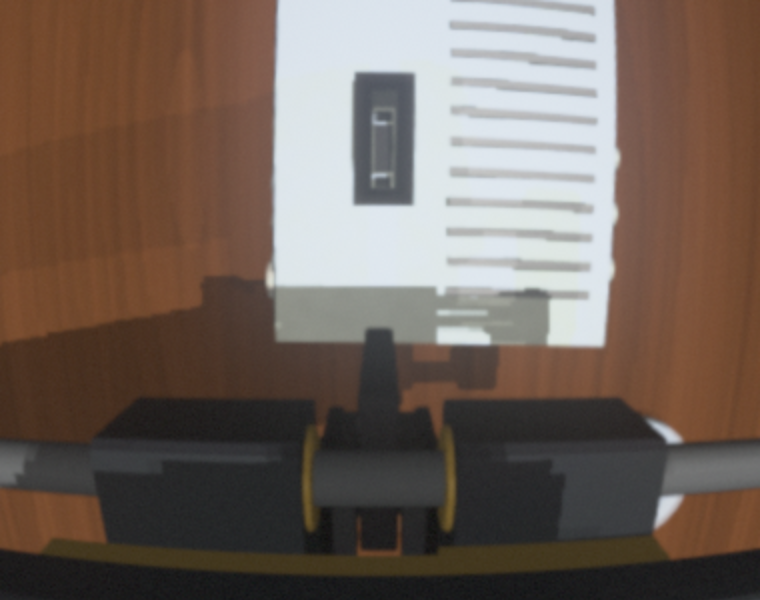

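The picture shows the slot's bezel at crop (353–413, 72–205) and the held cartridge hanging upright at (380, 330–440). I measure both in this same view.

```bash
python3 - <<'E'
from h import *
c=dict(np.load("w5.npz"));g=c["image"].max(-1);P=wcloud(c)
def rect(mask,z):
    n,l,st,_=cv2.connectedComponentsWithStats(mask.astype(np.uint8));i=1+np.argmax(st[1:,4])
    cs,_=cv2.findContours((l==i).astype(np.uint8),cv2.RETR_EXTERNAL,cv2.CHAIN_APPROX_NONE)
    p=cs[0][:,0].astype(float);w=wplane(c,p[:,0],p[:,1],z)[:,:2]*1000
    return st[i],cv2.minAreaRect(w.astype(np.float32))
roi=np.zeros(g.shape,bool);roi[40:140,290:355]=1
print("bezel z",np.median(P[...,2][roi&(g<110)]),"box z",np.median(P[...,2][roi&(g>170)]))
print("bezel",rect(roi&(g<130),.100))
# lateral edges of box: white, rows 60..150
for v in (60,90,120,150): 
    r=np.where(g[v,250:460]>150)[0]+250; print(v,wplane(c,[r[0],r[-1]],[v,v],.096).round(4).tolist())
print(g[95,300:345].tolist());print(g[45:130,321].tolist())
print("cart");
for v in (183,185,188,195,205): print(v,g[v,300:340].tolist())
print(g[176:192,319].tolist())
print("cart pts",[P[v,u].round(4).tolist() for v,u in((190,319),(200,319),(210,319))])
E
```

```text
bezel z 0.09995793892671873 box z 0.09670879045802305
bezel (array([ 307,   57,   30,   65, 1805], dtype=int32), ((562.4340209960938, 173.71884155273438), (59.144412994384766, 26.03541374206543), 89.5533218383789))
60 [[0.5127, 0.2027, 0.096], [0.6732, 0.2068, 0.096]]
90 [[0.5125, 0.1742, 0.096], [0.6728, 0.177, 0.096]]
120 [[0.5121, 0.1461, 0.096], [0.6731, 0.1478, 0.096]]
150 [[0.5113, 0.1181, 0.096], [0.673, 0.1187, 0.096]]
[235, 235, 235, 234, 230, 206, 152, 110, 102, 99, 98, 95, 95, 92, 95, 106, 125, 119, 110, 108, 111, 107, 110, 106, 102, 100, 109, 109, 101, 96, 96, 98, 97, 100, 102, 107, 141, 207, 229, 234, 234, 234, 234, 234, 233]
[236, 237, 237, 237, 237, 237, 236, 237, 236, 234, 219, 160, 117, 105, 102, 100, 99, 97, 98, 99, 103, 103, 102, 104, 105, 105, 107, 107, 114, 128, 118, 102, 96, 99, 103, 144, 195, 159, 119, 111, 109, 108, 111, 111, 109, 109, 108, 109, 110, 108, 107, 109, 108, 109, 110, 108, 110, 108, 109, 111, 119, 163, 198, 163, 113, 97, 100, 99, 104, 102, 95, 95, 96, 97, 100, 104, 118, 172, 230, 238, 238, 238, 238, 238, 238]
cart
183 [144, 144, 144, 142, 143, 142,
[... 347 characters left out ...]
 142, 140, 142]
188 [143, 145, 144, 143, 145, 142, 143, 143, 145, 144, 143, 135, 106, 74, 65, 65, 63, 67, 67, 65, 66, 66, 67, 65, 66, 72, 101, 131, 143, 143, 142, 140, 141, 141, 140, 139, 142, 140, 140, 140]
195 [84, 85, 85, 85, 83, 86, 85, 84, 83, 82, 78, 69, 61, 59, 59, 60, 61, 59, 60, 61, 59, 57, 60, 61, 60, 60, 62, 69, 82, 85, 86, 84, 83, 82, 83, 84, 97, 111, 114, 114]
205 [84, 83, 81, 82, 81, 83, 82, 81, 79, 74, 63, 53, 53, 53, 54, 54, 52, 52, 52, 52, 51, 53, 50, 53, 54, 53, 57, 57, 65, 75, 79, 83, 82, 80, 81, 78, 77, 78, 78, 77]
[147, 146, 145, 145, 144, 144, 139, 122, 90, 72, 67, 65, 65, 66, 64, 61]
cart pts [[0.5596, 0.0994, 0.1838], [0.5596, 0.099, 0.2081], [0.5596, 0.0998, 0.2312]]
```

```bash
python3 - <<'E'
from h import *
c=dict(np.load("w5.npz"))
for z in(.158,.1607,.163): print(z,wplane(c,[312.2,319.2,326.3],[183.8,183.6,183.8],z).round(4).tolist())
print(wplane(c,[310.3,328.2],[205,205],.2081).round(4).tolist(), wplane(c,[311.8,326.8],[190,190],.1838).round(4).tolist())
pose()
E
```

```text
0.158 [[0.5546, 0.0983, 0.158], [0.5597, 0.0984, 0.158], [0.565, 0.0982, 0.158]]
0.1607 [[0.5546, 0.0988, 0.1607], [0.5597, 0.0989, 0.1607], [0.5649, 0.0987, 0.1607]]
0.163 [[0.5547, 0.0993, 0.163], [0.5597, 0.0994, 0.163], [0.5649, 0.0992, 0.163]]
[[0.5545, 0.096, 0.2081], [0.5649, 0.0959, 0.2081]] [[0.5549, 0.0994, 0.1838], [0.5647, 0.0994, 0.1838]]
t 7.9 tcp [0.5605 0.0777 0.1882] yangle -0.4 tilt [-1.e-04 -5.e-04 -1.e+00] F [ 0.28 -0.68 -0.34] w 0.0098 g 25.0
```

The cartridge measures 10.3 mm thick, its centre is at (0.5597,0.0770), and it hangs square. The slot centre (0.5624,0.1737) agrees with the box edges, and the mouth is at z≈0.100. I move +97 mm in y and +2 mm in x, descend to just above the mouth, then enter gently.

```bash
python3 -m creep '[{"x":0.5,"y":0.04,"z":0,"rx":0,"ry":0,"rz":0},{"x":0.6,"y":0,"z":0,"rx":0,"ry":0,"rz":0},{"x":0.5,"y":0,"z":0,"rx":0,"ry":0,"rz":0},{"x":0.33,"y":0,"z":0,"rx":0,"ry":0,"rz":0},{"x":0,"y":0,"z":0.3,"rx":0,"ry":0,"rz":0},{"x":0,"y":0,"z":0.4,"rx":0,"ry":0,"rz":0},{"x":0,"y":0,"z":0.4,"rx":0,"ry":0,"rz":0},{"x":0,"y":0,"z":0,"rx":0,"ry":0,"rz":0},{"x":0,"y":0,"z":0,"rx":0,"ry":0,"rz":0}]'
python3 - <<'E'
from h import *
pose()
E
python3 -m creep '[{"x":0,"y":0,"z":0.06,"rx":0,"ry":0,"rz":0},{"x":0,"y":0,"z":0.06,"rx":0,"ry":0,"rz":0},{"x":0,"y":0,"z":0.06,"rx":0,"ry":0,"rz":0},{"x":0,"y":0,"z":0,"rx":0,"ry":0,"rz":0}]'
```

```text
time_s: 8.8
tcp_pos: [0.563, 0.1741, 0.1328]
ee_rot: [0.0, 0.71, 0.705, -0.001]
ft_force: [0.4, 0.9, 0.1]
gripper_width: 0.0095
grasp_force: 25.0
t 8.8 tcp [0.563  0.1741 0.1328] yangle -0.39 tilt [-9.0e-04 -1.1e-03 -1.0e+00] F [0.36 0.86 0.06] w 0.0095 g 25.0
time_s: 9.2
tcp_pos: [0.5633, 0.1759, 0.1243]
ee_rot: [0.0, 0.709, 0.705, 0.0]
ft_force: [-0.1, 0.4, 0.7]
gripper_width: 0.0095
grasp_force: 25.0
```

```bash
python3 -m creep '[{"x":0,"y":0,"z":0.05,"rx":0,"ry":0,"rz":0},{"x":0,"y":0,"z":0.05,"rx":0,"ry":0,"rz":0},{"x":0,"y":0,"z":0.05,"rx":0,"ry":0,"rz":0},{"x":0,"y":0,"z":0,"rx":0,"ry":0,"rz":0}]'
```

```text
time_s: 9.6
tcp_pos: [0.5628, 0.1755, 0.116]
ee_rot: [0.0, 0.709, 0.705, -0.001]
ft_force: [0.9, -2.0, -1.7]
gripper_width: 0.0095
grasp_force: 25.0
```

```bash
python3 - <<'E'
from h import *
pose()
E
```

```text
t 9.6 tcp [0.5628 0.1755 0.116 ] yangle -0.28 tilt [-7.e-04 -1.e-03 -1.e+00] F [ 0.93 -2.02 -1.7 ] w 0.0095 g 25.0
```

The foot is inside the slot, with a light side force pushing towards -y. I ease 0.7 mm that way and go on down.

```bash
python3 -m creep '[{"x":-0.015,"y":0,"z":0.06,"rx":0,"ry":0,"rz":0},{"x":0,"y":0,"z":0.08,"rx":0,"ry":0,"rz":0},{"x":0,"y":0,"z":0.08,"rx":0,"ry":0,"rz":0},{"x":0,"y":0,"z":0.08,"rx":0,"ry":0,"rz":0},{"x":0,"y":0,"z":0.08,"rx":0,"ry":0,"rz":0},{"x":0,"y":0,"z":0.08,"rx":0,"ry":0,"rz":0},{"x":0,"y":0,"z":0.06,"rx":0,"ry":0,"rz":0},{"x":0,"y":0,"z":0,"rx":0,"ry":0,"rz":0},{"x":0,"y":0,"z":0,"rx":0,"ry":0,"rz":0}]'
```

```text
time_s: 10.5
tcp_pos: [0.5629, 0.1753, 0.0904]
ee_rot: [-0.0, 0.709, 0.706, -0.0]
ft_force: [-0.8, -1.5, -1.8]
gripper_width: 0.0097
grasp_force: 25.0
```

```bash
python3 -m creep '[{"x":-0.01,"y":0,"z":0.04,"rx":0,"ry":0,"rz":0},{"x":0,"y":0,"z":0.04,"rx":0,"ry":0,"rz":0},{"x":0,"y":0,"z":0.04,"rx":0,"ry":0,"rz":0},{"x":0,"y":0,"z":0.04,"rx":0,"ry":0,"rz":0},{"x":0,"y":0,"z":0,"rx":0,"ry":0,"rz":0}]'
python3 -m creep '[{"x":0,"y":0,"z":0.03,"rx":0,"ry":0,"rz":0},{"x":0,"y":0,"z":0.0,"rx":0,"ry":0,"rz":0},{"x":0,"y":0,"z":0,"rx":0,"ry":0,"rz":0}]'
```

```text
time_s: 11.0
tcp_pos: [0.5629, 0.1752, 0.0824]
ee_rot: [-0.0, 0.709, 0.706, 0.0]
ft_force: [-0.6, -0.8, -0.7]
gripper_width: 0.0096
grasp_force: 25.0
time_s: 11.3
tcp_pos: [0.563, 0.1751, 0.0813]
ee_rot: [-0.0, 0.709, 0.706, 0.0]
ft_force: [-0.1, -0.1, -0.7]
gripper_width: 0.0102
grasp_force: 25.0
```

Close to the carrier. Release, rise clear, and close the fingers to push with their tips.

```bash
python3 -m creep '[{"x":0,"y":0,"z":0,"rx":0,"ry":0,"rz":0},{"x":0,"y":0,"z":0,"rx":0,"ry":0,"rz":0},{"x":0,"y":0,"z":0,"rx":0,"ry":0,"rz":0},{"x":0,"y":0,"z":0,"rx":0,"ry":0,"rz":0},{"x":0,"y":0,"z":-0.4,"rx":0,"ry":0,"rz":0},{"x":0,"y":0,"z":-0.4,"rx":0,"ry":0,"rz":0},{"x":0,"y":0,"z":0,"rx":0,"ry":0,"rz":0}]' 0.6
python3 -m creep '[{"x":0,"y":0,"z":0,"rx":0,"ry":0,"rz":0},{"x":0,"y":0,"z":0,"rx":0,"ry":0,"rz":0},{"x":0,"y":0,"z":0,"rx":0,"ry":0,"rz":0},{"x":0,"y":0,"z":0,"rx":0,"ry":0,"rz":0},{"x":0,"y":0,"z":0,"rx":0,"ry":0,"rz":0},{"x":0,"y":0,"z":0,"rx":0,"ry":0,"rz":0},{"x":0,"y":0,"z":0,"rx":0,"ry":0,"rz":0},{"x":0,"y":0,"z":0,"rx":0,"ry":0,"rz":0}]' 1
python3 - <<'E'
from h import *
pose();c=eyes.read_camera("scene");np.savez("s6.npz",**c);P=cloud(c)
cv2.imwrite("pics/s6.png",cv2.resize(c["image"][120:260,300:430],(650,700))[:600])
m=(np.hypot(P[...,0]-.563,P[...,1]-.175)<.03)&(P[...,2]>.105)&(P[...,2]<.2)
print(np.histogram(P[m][:,2],np.arange(.105,.2,.005)))
E
```

```text
time_s: 12.0
tcp_pos: [0.5652, 0.1755, 0.1242]
ee_rot: [0.001, 0.709, 0.705, 0.003]
ft_force: [-0.3, -0.5, 0.7]
gripper_width: 0.0346
grasp_force: 0.0
time_s: 12.8
tcp_pos: [0.5631, 0.1748, 0.1213]
ee_rot: [0.0, 0.709, 0.705, 0.0]
ft_force: [-0.5, 0.3, 0.2]
gripper_width: 0.0004
grasp_force: 0.0
t 12.8 tcp [0.5631 0.1748 0.1213] yangle -0.26 tilt [ 1.e-04  1.e-04 -1.e+00] F [-0.49  0.33  0.15] w 0.0004 g 0.0
(array([23, 25, 27, 32, 31,  0,  0,  0,  2, 10, 17, 11, 13, 13,  0,  0,  0,
        0,  0]), array([0.105, 0.11 , 0.115, 0.12 , 0.125, 0.13 , 0.135, 0.14 , 0.145,
       0.15 , 0.155, 0.16 , 0.165, 0.17 , 0.175, 0.18 , 0.185, 0.19 ,
       0.195, 0.2  ]))
```

View pics/s6.png

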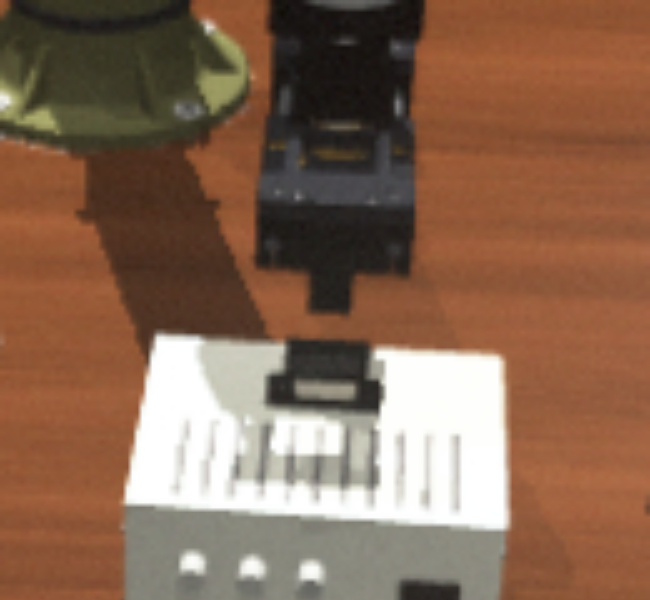

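The cartridge (crop (325,370)) stands in the slot, with the closed fingers about 20 mm above it. I descend and feel for contact with 1 mm rows.

```bash
python3 -m creep '[{"x":0,"y":0,"z":0.14,"rx":0,"ry":0,"rz":0},{"x":0,"y":0,"z":0.14,"rx":0,"ry":0,"rz":0},{"x":0,"y":0,"z":0.0,"rx":0,"ry":0,"rz":0},{"x":0,"y":0,"z":0.0,"rx":0,"ry":0,"rz":0}]'
for i in 1; do python3 -m creep '[{"x":0,"y":0,"z":0.02,"rx":0,"ry":0,"rz":0},{"x":0,"y":0,"z":0.02,"rx":0,"ry":0,"rz":0},{"x":0,"y":0,"z":0,"rx":0,"ry":0,"rz":0}]'; done
```

```text
time_s: 13.25
tcp_pos: [0.5627, 0.1747, 0.1067]
ee_rot: [-0.0, 0.709, 0.705, -0.0]
ft_force: [-0.1, -0.0, 0.3]
gripper_width: 0.0007
grasp_force: 0.0
time_s: 13.55
tcp_pos: [0.5631, 0.1748, 0.1053]
ee_rot: [0.0, 0.709, 0.706, 0.0]
ft_force: [1.2, -0.6, -0.6]
gripper_width: 0.0003
grasp_force: 0.0
```

```bash
python3 -m creep '[{"x":0,"y":0,"z":0.02,"rx":0,"ry":0,"rz":0},{"x":0,"y":0,"z":0.02,"rx":0,"ry":0,"rz":0},{"x":0,"y":0,"z":0,"rx":0,"ry":0,"rz":0}]'
```

```text
time_s: 13.85
tcp_pos: [0.5629, 0.1748, 0.1031]
ee_rot: [-0.0, 0.709, 0.706, -0.0]
ft_force: [-0.4, -0.6, -1.4]
gripper_width: 0.0002
grasp_force: 0.0
```

```bash
python3 -m creep '[{"x":0,"y":0,"z":0.02,"rx":0,"ry":0,"rz":0},{"x":0,"y":0,"z":0,"rx":0,"ry":0,"rz":0},{"x":0,"y":0,"z":0,"rx":0,"ry":0,"rz":0}]';python3 -m creep '[{"x":0,"y":0,"z":0.02,"rx":0,"ry":0,"rz":0},{"x":0,"y":0,"z":0,"rx":0,"ry":0,"rz":0},{"x":0,"y":0,"z":0,"rx":0,"ry":0,"rz":0}]'
```

```text
time_s: 14.15
tcp_pos: [0.5631, 0.1749, 0.1022]
ee_rot: [-0.0, 0.709, 0.706, 0.0]
ft_force: [-0.2, -0.3, -1.2]
gripper_width: 0.0005
grasp_force: 0.0
time_s: 14.45
tcp_pos: [0.5631, 0.1748, 0.1012]
ee_rot: [0.0, 0.709, 0.706, -0.0]
ft_force: [0.8, 0.2, 0.1]
gripper_width: 0.0008
grasp_force: 0.0
```

```bash
python3 -m creep '[{"x":0,"y":0,"z":0.02,"rx":0,"ry":0,"rz":0},{"x":0,"y":0,"z":0,"rx":0,"ry":0,"rz":0},{"x":0,"y":0,"z":0,"rx":0,"ry":0,"rz":0}]'
```

```text
time_s: 14.75
tcp_pos: [0.563, 0.1748, 0.1002]
ee_rot: [-0.0, 0.709, 0.706, 0.0]
ft_force: [0.0, -0.7, -0.2]
gripper_width: 0.0007
grasp_force: 0.0
```

```bash
python3 -m creep '[{"x":0,"y":0,"z":0.02,"rx":0,"ry":0,"rz":0},{"x":0,"y":0,"z":0,"rx":0,"ry":0,"rz":0},{"x":0,"y":0,"z":0,"rx":0,"ry":0,"rz":0}]'
```

```text
time_s: 15.05
tcp_pos: [0.5631, 0.1748, 0.0992]
ee_rot: [0.0, 0.709, 0.705, 0.0]
ft_force: [0.5, 0.2, 0.1]
gripper_width: 0.0004
grasp_force: 0.0
```

```bash
python3 -m creep '[{"x":0,"y":0,"z":0.02,"rx":0,"ry":0,"rz":0},{"x":0,"y":0,"z":0,"rx":0,"ry":0,"rz":0},{"x":0,"y":0,"z":0,"rx":0,"ry":0,"rz":0}]'
```

```text
time_s: 15.35
tcp_pos: [0.5631, 0.1749, 0.0983]
ee_rot: [0.0, 0.709, 0.706, 0.0]
ft_force: [-0.1, 0.1, 0.8]
gripper_width: 0.0001
grasp_force: 0.1
```

```bash
python3 -m creep '[{"x":0,"y":0,"z":0.02,"rx":0,"ry":0,"rz":0},{"x":0,"y":0,"z":0,"rx":0,"ry":0,"rz":0},{"x":0,"y":0,"z":0,"rx":0,"ry":0,"rz":0}]'
```

```text
time_s: 15.65
tcp_pos: [0.5635, 0.175, 0.0978]
ee_rot: [0.0, 0.709, 0.705, 0.0]
ft_force: [-0.3, -0.3, 4.1]
gripper_width: 0.0005
grasp_force: 1.7
```

```bash
python3 -m creep '[{"x":0,"y":0,"z":0.02,"rx":0,"ry":0,"rz":0},{"x":0,"y":0,"z":0,"rx":0,"ry":0,"rz":0},{"x":0,"y":0,"z":0,"rx":0,"ry":0,"rz":0}]'
```

```text
time_s: 15.95
tcp_pos: [0.5633, 0.1749, 0.0966]
ee_rot: [0.0, 0.709, 0.706, 0.0]
ft_force: [-0.5, 0.2, 4.5]
gripper_width: 0.0003
grasp_force: 2.3
```

```bash
python3 -m creep '[{"x":0,"y":0,"z":0.02,"rx":0,"ry":0,"rz":0},{"x":0,"y":0,"z":0,"rx":0,"ry":0,"rz":0},{"x":0,"y":0,"z":0,"rx":0,"ry":0,"rz":0}]'
```

```text
time_s: 16.25
tcp_pos: [0.5632, 0.1749, 0.0955]
ee_rot: [0.0, 0.709, 0.706, 0.0]
ft_force: [-0.3, -0.2, 5.5]
gripper_width: 0.0001
grasp_force: 2.5
```

Contact at reported z≈0.098 with about 4 N, so the carrier is yielding. If it started sprung up, the stop is near 0.089.

```bash
python3 -m creep '[{"x":0,"y":0,"z":0.02,"rx":0,"ry":0,"rz":0},{"x":0,"y":0,"z":0.02,"rx":0,"ry":0,"rz":0},{"x":0,"y":0,"z":0,"rx":0,"ry":0,"rz":0},{"x":0,"y":0,"z":0,"rx":0,"ry":0,"rz":0}]'
```

```text
time_s: 16.65
tcp_pos: [0.5634, 0.1749, 0.0937]
ee_rot: [0.0, 0.709, 0.706, 0.0]
ft_force: [-0.8, -0.5, 6.3]
gripper_width: 0.0007
grasp_force: 2.9
```

```bash
python3 -m creep '[{"x":0,"y":0,"z":0.02,"rx":0,"ry":0,"rz":0},{"x":0,"y":0,"z":0,"rx":0,"ry":0,"rz":0},{"x":0,"y":0,"z":0,"rx":0,"ry":0,"rz":0}]'
```

```text
time_s: 16.95
tcp_pos: [0.5634, 0.175, 0.0927]
ee_rot: [0.0, 0.709, 0.706, 0.0]
ft_force: [-0.3, 0.7, 5.8]
gripper_width: 0.0005
grasp_force: 3.0
```

```bash
python3 -m creep '[{"x":0,"y":0,"z":0.02,"rx":0,"ry":0,"rz":0},{"x":0,"y":0,"z":0,"rx":0,"ry":0,"rz":0},{"x":0,"y":0,"z":0,"rx":0,"ry":0,"rz":0}]'
```

```text
time_s: 17.25
tcp_pos: [0.5639, 0.175, 0.0924]
ee_rot: [0.0, 0.709, 0.705, 0.001]
ft_force: [0.3, -0.5, 8.9]
gripper_width: 0.0001
grasp_force: 4.3
```

```bash
python3 -m creep '[{"x":0,"y":0,"z":0.02,"rx":0,"ry":0,"rz":0},{"x":0,"y":0,"z":0,"rx":0,"ry":0,"rz":0},{"x":0,"y":0,"z":0,"rx":0,"ry":0,"rz":0}]'
```

```text
time_s: 17.55
tcp_pos: [0.5646, 0.175, 0.0922]
ee_rot: [0.001, 0.709, 0.705, 0.002]
ft_force: [-1.4, -0.9, 10.4]
gripper_width: 0.0006
grasp_force: 5.7
```

```bash
python3 -m creep '[{"x":0,"y":0,"z":0.015,"rx":0,"ry":0,"rz":0},{"x":0,"y":0,"z":0,"rx":0,"ry":0,"rz":0},{"x":0,"y":0,"z":0,"rx":0,"ry":0,"rz":0}]'
```

```text
time_s: 17.85
tcp_pos: [0.5648, 0.1751, 0.092]
ee_rot: [0.001, 0.709, 0.705, 0.002]
ft_force: [-1.0, -0.7, 12.8]
gripper_width: 0.0006
grasp_force: 6.8
```

Stiff at 0.092 with nearly 13 N after only 5.8 mm of travel. The latch was probably locked at first and will now spring up. Retreat and feel.

```bash
python3 -m creep '[{"x":0,"y":0,"z":0.015,"rx":0,"ry":0,"rz":0},{"x":0,"y":0,"z":0,"rx":0,"ry":0,"rz":0}]'; python3 -m creep '[{"x":0,"y":0,"z":-0.1,"rx":0,"ry":0,"rz":0},{"x":0,"y":0,"z":-0.2,"rx":0,"ry":0,"rz":0},{"x":0,"y":0,"z":-0.1,"rx":0,"ry":0,"rz":0},{"x":0,"y":0,"z":0,"rx":0,"ry":0,"rz":0},{"x":0,"y":0,"z":0,"rx":0,"ry":0,"rz":0}]'
python3 - <<'E'
from h import *
pose();c=eyes.read_camera("scene");P=cloud(c)
m=(np.hypot(P[...,0]-.563,P[...,1]-.175)<.03)&(P[...,2]>.105)&(P[...,2]<.2)
print(np.histogram(P[m][:,2],np.arange(.105,.2,.003))[0])
m=(np.hypot(P[...,0]-.563,P[...,1]-.175)<.03)&(P[...,2]>.105)&(P[...,2]<.2);b=dict(np.load("s6.npz"));Q=cloud(b);mb=(np.hypot(Q[...,0]-.563,Q[...,1]-.175)<.03)&(Q[...,2]>.105)&(Q[...,2]<.14)
print(np.histogram(Q[mb][:,2],np.arange(.105,.2,.003))[0])
E
```

```text
time_s: 18.05
tcp_pos: [0.5649, 0.1752, 0.0918]
ee_rot: [0.001, 0.709, 0.705, 0.002]
ft_force: [-2.7, -0.5, 15.3]
gripper_width: 0.0006
grasp_force: 8.0
time_s: 18.55
tcp_pos: [0.5627, 0.1748, 0.1082]
ee_rot: [-0.0, 0.709, 0.706, -0.0]
ft_force: [1.0, -0.5, -0.2]
gripper_width: 0.0007
grasp_force: 0.0
t 18.55 tcp [0.5627 0.1748 0.1082] yangle -0.25 tilt [-8.e-04 -3.e-04 -1.e+00] F [ 1.01 -0.46 -0.2 ] w 0.0007 g 0.0
[16 11 17 13 18 14 16 25 25  1  2  9  6 12  9  8  6 10  4  0  0  0  0  0
  0  0  0  0  0  0  0]
[10 15 16 16 18 16 24 21  2  0  0  0  0  0  0  0  0  0  0  0  0  0  0  0
  0  0  0  0  0  0  0]
```

The scene depth shows the top about 3 mm higher, so it sprang up as predicted. Push again: contact should be at ~0.1015 and the stop at 0.092.

```bash
python3 -m creep '[{"x":0,"y":0,"z":0.05,"rx":0,"ry":0,"rz":0},{"x":0,"y":0,"z":0.05,"rx":0,"ry":0,"rz":0},{"x":0,"y":0,"z":0.04,"rx":0,"ry":0,"rz":0},{"x":0,"y":0,"z":0,"rx":0,"ry":0,"rz":0},{"x":0,"y":0,"z":0,"rx":0,"ry":0,"rz":0}]'; python3 -m creep '[{"x":0,"y":0,"z":0.03,"rx":0,"ry":0,"rz":0},{"x":0,"y":0,"z":0.03,"rx":0,"ry":0,"rz":0},{"x":0,"y":0,"z":0.03,"rx":0,"ry":0,"rz":0},{"x":0,"y":0,"z":0.03,"rx":0,"ry":0,"rz":0},{"x":0,"y":0,"z":0,"rx":0,"ry":0,"rz":0},{"x":0,"y":0,"z":0,"rx":0,"ry":0,"rz":0}]'
```

```text
time_s: 19.1
tcp_pos: [0.5631, 0.1748, 0.1018]
ee_rot: [0.0, 0.709, 0.706, 0.0]
ft_force: [-0.8, 0.7, -0.2]
gripper_width: 0.0006
grasp_force: 0.0
time_s: 19.7
tcp_pos: [0.5633, 0.175, 0.096]
ee_rot: [0.0, 0.709, 0.706, 0.0]
ft_force: [0.4, 0.7, 4.9]
gripper_width: 0.0005
grasp_force: 2.4
```

```bash
python3 -m creep '[{"x":0,"y":0,"z":0.02,"rx":0,"ry":0,"rz":0},{"x":0,"y":0,"z":0.02,"rx":0,"ry":0,"rz":0},{"x":0,"y":0,"z":0,"rx":0,"ry":0,"rz":0},{"x":0,"y":0,"z":0,"rx":0,"ry":0,"rz":0}]'
```

```text
time_s: 20.1
tcp_pos: [0.5634, 0.1749, 0.0941]
ee_rot: [0.0, 0.709, 0.706, 0.0]
ft_force: [-0.8, -0.4, 6.3]
gripper_width: 0.0003
grasp_force: 2.8
```

```bash
python3 -m creep '[{"x":0,"y":0,"z":0.02,"rx":0,"ry":0,"rz":0},{"x":0,"y":0,"z":0.02,"rx":0,"ry":0,"rz":0},{"x":0,"y":0,"z":0.02,"rx":0,"ry":0,"rz":0},{"x":0,"y":0,"z":0,"rx":0,"ry":0,"rz":0},{"x":0,"y":0,"z":0,"rx":0,"ry":0,"rz":0}]'
```

```text
time_s: 20.6
tcp_pos: [0.5643, 0.175, 0.0923]
ee_rot: [0.001, 0.709, 0.705, 0.001]
ft_force: [-0.6, -0.9, 10.3]
gripper_width: 0.0005
grasp_force: 4.9
```

```bash
python3 -m creep '[{"x":0,"y":0,"z":0.02,"rx":0,"ry":0,"rz":0},{"x":0,"y":0,"z":0.015,"rx":0,"ry":0,"rz":0},{"x":0,"y":0,"z":0,"rx":0,"ry":0,"rz":0},{"x":0,"y":0,"z":0,"rx":0,"ry":0,"rz":0}]'
```

```text
time_s: 21.0
tcp_pos: [0.5648, 0.1751, 0.0919]
ee_rot: [0.001, 0.709, 0.705, 0.002]
ft_force: [-2.2, -1.3, 15.6]
gripper_width: 0.0
grasp_force: 7.5
```

At the stop with 15.6 N. Let go, then touch lightly: locked means contact at ~0.098, sprung up at ~0.1015.

```bash
python3 -m creep '[{"x":0,"y":0,"z":-0.1,"rx":0,"ry":0,"rz":0},{"x":0,"y":0,"z":-0.2,"rx":0,"ry":0,"rz":0},{"x":0,"y":0,"z":-0.1,"rx":0,"ry":0,"rz":0},{"x":0,"y":0,"z":0,"rx":0,"ry":0,"rz":0},{"x":0,"y":0,"z":0,"rx":0,"ry":0,"rz":0},{"x":0,"y":0,"z":0,"rx":0,"ry":0,"rz":0}]'
python3 - <<'E'
from h import *
pose();c=eyes.read_camera("scene");P=cloud(c)
m=(np.hypot(P[...,0]-.563,P[...,1]-.175)<.03)&(P[...,2]>.105)&(P[...,2]<.2)
print(np.histogram(P[m][:,2],np.arange(.105,.2,.003))[0])
E
python3 -m creep '[{"x":0,"y":0,"z":0.05,"rx":0,"ry":0,"rz":0},{"x":0,"y":0,"z":0.05,"rx":0,"ry":0,"rz":0},{"x":0,"y":0,"z":0.04,"rx":0,"ry":0,"rz":0},{"x":0,"y":0,"z":0,"rx":0,"ry":0,"rz":0},{"x":0,"y":0,"z":0,"rx":0,"ry":0,"rz":0}]'
```

```text
time_s: 21.6
tcp_pos: [0.5626, 0.1747, 0.1083]
ee_rot: [-0.0, 0.709, 0.706, -0.001]
ft_force: [-0.7, 0.7, 0.3]
gripper_width: 0.0001
grasp_force: 0.0
t 21.6 tcp [0.5626 0.1747 0.1083] yangle -0.25 tilt [-1.1e-03 -4.0e-04 -1.0e+00] F [-0.7   0.67  0.32] w 0.0001 g 0.0
[17 13 18 18 13 20 27 17  0  0  4  8 10  6  9  8  9  8  2  3  0  0  0  0
  0  0  0  0  0  0  0]
time_s: 22.15
tcp_pos: [0.563, 0.1748, 0.1019]
ee_rot: [-0.0, 0.709, 0.706, -0.0]
ft_force: [-1.2, 0.5, -0.2]
gripper_width: 0.0002
grasp_force: 0.0
```

```bash
python3 -m creep '[{"x":0,"y":0,"z":0.02,"rx":0,"ry":0,"rz":0},{"x":0,"y":0,"z":0.01,"rx":0,"ry":0,"rz":0},{"x":0,"y":0,"z":0,"rx":0,"ry":0,"rz":0},{"x":0,"y":0,"z":0,"rx":0,"ry":0,"rz":0}]'
```

```text
time_s: 22.55
tcp_pos: [0.5631, 0.1749, 0.1005]
ee_rot: [-0.0, 0.709, 0.706, 0.0]
ft_force: [0.3, -0.5, 0.5]
gripper_width: 0.0004
grasp_force: 0.0
```

```bash
python3 -m creep '[{"x":0,"y":0,"z":0.02,"rx":0,"ry":0,"rz":0},{"x":0,"y":0,"z":0.02,"rx":0,"ry":0,"rz":0},{"x":0,"y":0,"z":0,"rx":0,"ry":0,"rz":0},{"x":0,"y":0,"z":0,"rx":0,"ry":0,"rz":0}]'
```

```text
time_s: 22.95
tcp_pos: [0.563, 0.1749, 0.0985]
ee_rot: [-0.0, 0.709, 0.706, -0.0]
ft_force: [0.3, 0.4, 0.0]
gripper_width: 0.0008
grasp_force: 0.0
```

```bash
python3 -m creep '[{"x":0,"y":0,"z":0.008,"rx":0,"ry":0,"rz":0},{"x":0,"y":0,"z":0,"rx":0,"ry":0,"rz":0},{"x":0,"y":0,"z":0,"rx":0,"ry":0,"rz":0}]'
```

```text
time_s: 23.25
tcp_pos: [0.5632, 0.1749, 0.0982]
ee_rot: [0.0, 0.709, 0.706, 0.0]
ft_force: [-0.2, -0.5, 0.6]
gripper_width: 0.0003
grasp_force: 0.3
```

```bash
python3 -m creep '[{"x":0,"y":0,"z":0.005,"rx":0,"ry":0,"rz":0},{"x":0,"y":0,"z":0,"rx":0,"ry":0,"rz":0},{"x":0,"y":0,"z":0,"rx":0,"ry":0,"rz":0}]'; python3 -m creep '[{"x":0,"y":0,"z":-0.2,"rx":0,"ry":0,"rz":0},{"x":0,"y":0,"z":-0.6,"rx":0,"ry":0,"rz":0},{"x":0,"y":0,"z":-0.8,"rx":0,"ry":0,"rz":0},{"x":0,"y":0,"z":0,"rx":0,"ry":0,"rz":0},{"x":0,"y":0,"z":0,"rx":0,"ry":0,"rz":0},{"x":0,"y":0,"z":0,"rx":0,"ry":0,"rz":0}]'
python3 - <<'E'
from h import *
pose();c=eyes.read_camera("scene");P=cloud(c)
m=(np.hypot(P[...,0]-.563,P[...,1]-.175)<.03)&(P[...,2]>.105)&(P[...,2]<.15)
print(np.histogram(P[m][:,2],np.arange(.105,.15,.003))[0])
cv2.imwrite("pics/s9.png",c["image"])
E
```

```text
time_s: 23.55
tcp_pos: [0.5632, 0.1749, 0.098]
ee_rot: [0.0, 0.709, 0.706, 0.0]
ft_force: [0.1, 0.5, 1.4]
gripper_width: 0.0007
grasp_force: 0.8
time_s: 24.15
tcp_pos: [0.5624, 0.1747, 0.177]
ee_rot: [-0.0, 0.709, 0.706, -0.001]
ft_force: [-0.1, -0.2, 0.2]
gripper_width: 0.0003
grasp_force: 0.0
t 24.15 tcp [0.5624 0.1747 0.177 ] yangle -0.25 tilt [-1.4e-03 -5.0e-04 -1.0e+00] F [-0.05 -0.2   0.17] w 0.0003 g 0.0
[15 10 16 19 19 15 26 20  0  0  0  0  0  0]
```

View pics/s9.png

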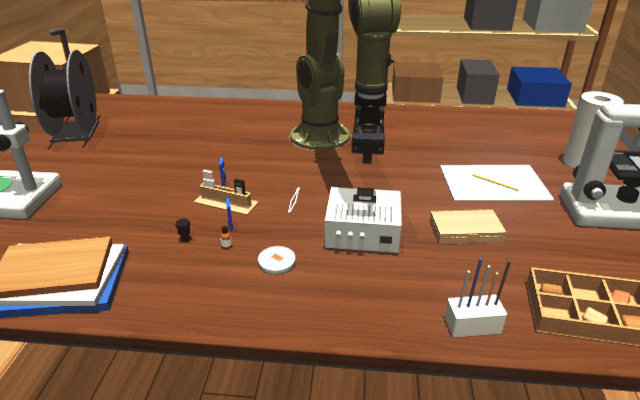

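The cartridge sits low in the recorder's slot at (366,195), the middle bay of the caddy is empty, nothing else has moved, and the arm is clear. The light touch met the top at 0.098, the locked height.

```bash
python3 -c "from station import bot;print(bot.finish_job())"
```

```text
the job is handed in; nothing more can be done
None
```

The wide cartridge is in the recorder's slot and locked down: the first push made it spring up, the second held, and a 1.4 N touch found it at the locked height; the job was handed in at about 24 s with the gripper clear and nothing else moved.

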